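Put the mixed-up driveline parts back on their picture mats

TASK

The four driveline parts on the bench (nut, bearing, joint cross and flange) have been put back on one another's mats. Swap them round so that each stands flat and right way up on the mat that shows its picture, centred in the white circle, and let go of them; the bare perforated plate is free for parking a part meanwhile. Do not knock over the tin of bolts.

Things in the scene. Friction and masses are not known exactly. Their poses are not given: they have to be found in the camera images.
- nut: Large plain steel hexagon nut, 46 mm across flats, 53 mm across corners, 28 mm high, about 0.25 kg, standing flat. Origin: centre of its underside, z up. Its flats face local x (0 deg) and every 60 deg from there. Top shows a dark bore.
- bearing: Steel roller bearing ring, 60 mm outer diameter, 36 mm bore, 20 mm high, about 0.2 kg, lying flat. Origin: centre of its underside, z up.
- cross: Steel universal-joint cross lying flat: four equal arms with square-ended caps along local +x, -x, +y, -y, 60 mm from end face to end face across, caps 18 mm wide and 18 mm high, round hub 26 mm across and 19.5 mm high; about 0.2 kg. Origin: centre of its underside, z up.
- flange: Steel flange: square foot 56 x 56 x 10 mm with a round boss of 36 mm diameter rising from its centre to 36 mm total height; about 0.25 kg. Origin: centre of its underside, z up. Grip it by the boss.
- nut_pad: Fixed black rubber mat 135 x 90 mm, 5 mm thick, top flat. Origin: on the bench under the centre of the white painted circle (80 mm diameter) that marks where the part stands; local z=+5 mm is the mat's top. Mat runs from local x -45 to +90 mm and y -45 to +45 mm. At local x=+67 mm a white picture, about 36 mm, shows the part that belongs here: a hexagon with a round hole.
- bearing_pad: Fixed black rubber mat 135 x 90 mm, 5 mm thick, top flat. Origin: on the bench under the centre of the white painted circle (80 mm diameter) that marks where the part stands; local z=+5 mm is the mat's top. Mat runs from local x -45 to +90 mm and y -45 to +45 mm. At local x=+67 mm a white picture, about 36 mm, shows the part that belongs here: a round ring.
- cross_pad: Fixed black rubber mat 135 x 90 mm, 5 mm thick, top flat. Origin: on the bench under the centre of the white painted circle (80 mm diameter) that marks where the part stands; local z=+5 mm is the mat's top. Mat runs from local x -45 to +90 mm and y -45 to +45 mm. At local x=+67 mm a white picture, about 36 mm, shows the part that belongs here: a four-armed cross.
- flange_pad: Fixed black rubber mat 135 x 90 mm, 5 mm thick, top flat. Origin: on the bench under the centre of the white painted circle (80 mm diameter) that marks where the part stands; local z=+5 mm is the mat's top. Mat runs from local x -45 to +90 mm and y -45 to +45 mm. At local x=+67 mm a white picture, about 36 mm, shows the part that belongs here: a square with a round ring in it.
- spare_plate: Fixed bare perforated aluminium plate 135 x 90 mm, 5 mm thick, with no circle and no picture, empty at the start: the free spot. Origin on the bench, at the same place as in the mats (plate runs from local x -45 to +90 mm, y -45 to +45 mm); top at local z=+5 mm.
- tin: Open blue tin full of bolts, 78 mm diameter, about 67 mm high to the bolt heads, 0.6 kg, loose, standing among the mats. Origin: centre of its underside. A bystander. (Small loose sockets 20 to 24 mm across and up to 38 mm high also stand between the columns of mats.)
Things that resemble listed ones, but are neither listed nor needed, are in the scene too. What is shaped like the cross but blue or green is not meant.

How it is judged:
By the outcome, as a careful person would: the job done as asked, in the order asked, and still so for the second after the job is handed in, with the robot touching nothing.
It also fails if it takes over 133 s, if anything falls off the work surface, if the arm or the gripper's body presses on something with over 40 N, if the wrist force passes 120 N, or if a joint passes its speed limit or range.

ROBOT

A 7-joint arm with a two-finger parallel gripper is mounted at the origin on the work surface. World frame = base frame: x ahead of the robot, y to its left, z up, the work surface at z = 0. Lengths are in m, angles in rad, forces in N, time in s.
With the tool pointing down it reaches from about 0.425 to 0.875 m from the base axis. Payload 8.4 kg.
Tool frame: the origin (TCP) lies between the finger pads; the fingertips stand bot.tips_ahead ahead of it and the grasp point (between the pads) is the TCP (bot.tips_ahead is the distance from the TCP to the fingertips, in m); z points along the fingers, y is the line along which they close (so a half turn about z gives the same grasp; the last joint's range is limited). The gripper opens to 87 mm and grips with 3 to 60 N. Pads are 19 mm wide; open, the fingers measure 117 mm over their backs; the gripper's body (75 mm by 190 mm) begins 51 mm behind the grasp point.
Start: joints at [-1.214, 0.333, 0.04, 1.465, -0.013, 1.343, -0.059], TCP at [0.286, 0.584, 0.242] pointing down, gripper open.
Joint ranges: [-2.58, 2.58], [-0.38, 2.09], [-1.3, 1.39], [0.25, 2.4], [-1.5, 4.64], [0.08, 2.09], [-2.65, 2.65]. Speed limits (rad/s): [2.22, 2.22, 2.79, 2.79, 3.14, 3.14, 3.14].

INTERFACE

Orientations are given as a 3x3 rotation matrix whose columns are the frame's x, y, z axes.
In Python, from bench import bot gives the robot as it stands.
- The arm moves only by the shell command python3 -m crank 'ROWS' [OPENING] [FORCE]. ROWS is one flat JSON list of numbers that holds 1 to 5 rows one after another, with no inner brackets; each row has 4 numbers: dx, dy, dz in m, then a turn about the tool's z in rad; each row is the pose to reach, as a shift and turn from the pose commanded when the command began, along the tool's axes at that moment; what a row does not reach only later rows make up. A row lasts 1/8 s, in which the tool goes at most 0.0625 m and 0.188 rad, less where a joint would pass 70% of its speed; a pose out of reach is approached as far as the arm can. OPENING is the finger opening in m, set as the command begins (- or left out keeps the last). The fingers move at their own pace and stop on an object; FORCE is the grip in N (left out, the last holds). Time passes only in rows, so rows that do not move let the fingers close. It prints the time, the measured TCP pose, the force, the opening and the grip force at its end. Input that does not fit is refused with a message, and nothing moves.
- bot.sense(): the state, without advancing time (a new reading comes with each control period).
- bot.get_image(name): name is "scene" or "top"; returns a dict with "image" (480x640x3 uint8, blue, green, red), "range_z" (480x640 float32, m along the optical axis (not along the pixel's ray), 0 where there is no reading), "fx", "fy", "cx", "cy" (pixels), "position" and "orientation" of the camera in the world. Camera axes: x right, y down, z forward; pixel columns grow to the right and rows downward; lengths in m; the calibration is good to about 2 mm. A picture is of the moment at which its call begins.
- bot.close_job(): hands the job in; it is judged then, once.
Trained networks look in a picture, given as the dict that the camera call returned (one of the last four; its "shot" number tells which), for a name from the list of things; names that differ only in an ending like _2 or _b are one class to them, and where a whole thing is asked for, a point or a joint stands for the part that bears it (a point fixed in the world has none). Each returns a list of dicts, best first, with "p" (0 to 1); they miss things now and then, are a little off and sometimes report something else, mostly with a low value. They report only what shows in the picture. A call takes as long as a camera call. They do not tell look-alikes from the thing itself.
- bot.recognise(picture, query): "rect" ([left, top, right, bottom] in pixels, round what is visible of it).
- bot.cut_out(picture, query): "pixels" (480x640 bool, what is visible of it) and "rect" ([left, top, right, bottom] in pixels, round what is visible of it).
The state is a dict: "time": time; "joint_pos": joint angles; "joint_vel": joint speeds; "joint_efforts": joint torques, N m; "ee_pos": TCP position; "ee_rot": TCP orientation; "wrist_force": force on the tool from outside, world axes, zero at the start; "ft_torque": the same for the moment, N m; "finger_gap": finger opening in m; "finger_force": force on a finger pad.
Only numpy, scipy, OpenCV 4.12 (cv2) and the standard library are available. Lean on these libraries where they do the work, as an engineer would, in place of code of your own. Each camera call takes 0.05 s, during which the arm holds its last target. There are 200 camera calls.

## Working session

There is one attempt and no reset: what is moved stays moved. The work goes in short steps, Python scripts to look and compute and a shell command to move; the robot and the scene stay as the last step left them, time stands still between calls to the robot, and variables do not carry over. Pictures are saved under pics/ and viewed, at most 14 in all, crops included, and the job is handed in when it is done.

```bash
mkdir -p pics; ls
python3 - <<'E'
from bench import bot
import cv2
for n in("scene","top"):
    p=bot.get_image(n); cv2.imwrite(f"pics/{n}0.png",p["image"]); print(n,p["position"],p["orientation"],p["fx"],p["cx"],p["cy"])
s=bot.sense(); print(s["time"],s["ee_pos"],s["ee_rot"],s["finger_gap"],bot.tips_ahead)
E
```

```text
pics
scene [ 1.2799386  -0.0914396   0.82328387] [[ 0.18782558  0.70120935 -0.68776958]
 [ 0.98218564 -0.12999894  0.1356895 ]
 [ 0.00573742 -0.70100337 -0.71313488]] 584.2282140783747 321.09262971096035 237.30631393009784
top [0.49227798 0.06149894 0.98331105] [[-0.00561744 -0.99831239  0.05779984]
 [-0.99998232  0.00572089  0.00162443]
 [-0.00195236 -0.0577897  -0.99832687]] 496.37734880997283 320.22696302559984 247.26956493839586
0.1 [0.28595076 0.58326449 0.24074388] [[-8.97904301e-01  4.40190332e-01 -5.81025732e-04]
 [ 4.40190708e-01  8.97903263e-01 -1.36773224e-03]
 [-8.03576058e-05 -1.48385479e-03 -9.99998896e-01]] 0.08692993710265776 0.019
```

View pics/top0.png

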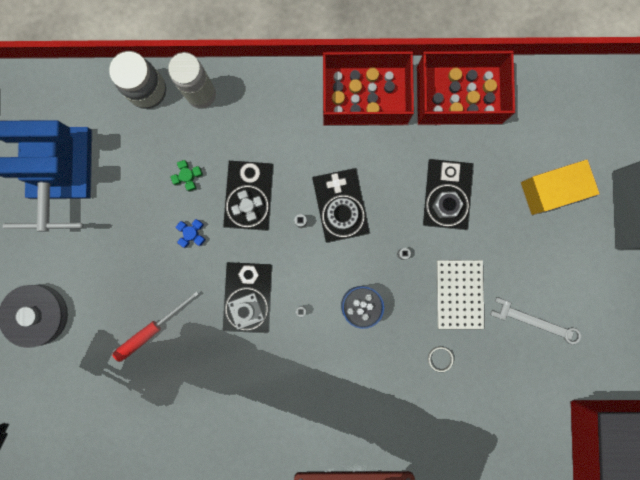

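View pics/scene0.png

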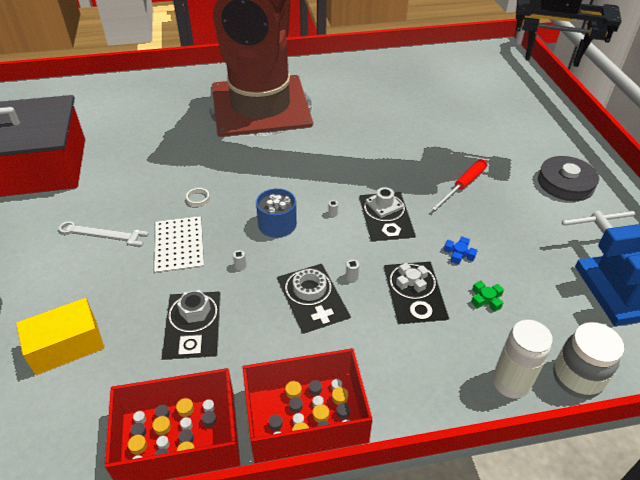

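The top view shows which part is on which mat:

| Mat | Mat pixel | Part on it |
|---|---|---|
| ring (bearing) mat | (246,205) | steel cross |
| cross mat | (342,213) | bearing |
| flange mat | (448,203) | nut |
| nut mat | (246,311) | flange |

The spare plate is at (460,295) and the tin at (361,306).

There are two sets of look-alikes:
- **Crosses:** green at (186,175), blue at (190,233) and steel at (246,205). The steel one fits the description.
- **Rings:** a thin bare ring at (440,359) and the roller ring at (342,213). The roller ring is the bearing.

I'll measure and confirm these in a crop.

```bash
cat > h.py <<'E'
from bench import bot
import numpy as np, cv2
TOPZ=dict(nut=.033,bearing=.025,cross=.023,flange=.041)
def rays(p,u,v):
    d=np.stack([(u-p["cx"])/p["fx"],(v-p["cy"])/p["fy"],np.ones_like(u,float)],-1)
    return d@np.array(p["orientation"]).T
def plane(p,u,v,z):   # pixels -> world xy at height z
    d=rays(p,np.asarray(u,float),np.asarray(v,float)); c=np.array(p["position"])
    return (c+d*((z-c[2])/d[...,2])[...,None])[...,:2]
def cloud(p):
    v,u=np.mgrid[:480,:640]
    return np.array(p["position"])+rays(p,u.astype(float),v)*p["range_z"][...,None]
def proj(p,P):
    q=(np.asarray(P)-p["position"])@np.array(p["orientation"]); return p["fx"]*q[0]/q[2]+p["cx"],p["fy"]*q[1]/q[2]+p["cy"]
def pad(p,xy):        # fit white ring r=40 outer around approx xy
    g=p["image"].min(2).astype(float); v,u=np.mgrid[:480,:640]; W=plane(p,u,v,.005); z=cloud(p)[...,2]
    c=np.array(xy,float)
    for i in range(8):
        r=np.linalg.norm(W-c,axis=-1); m=(abs(r-.0385)<(.008 if i<4 else .005))&(g>110)&(z<.012)
        A=np.c_[2*W[m],np.ones(m.sum())]; s=np.linalg.lstsq(A,(W[m]**2).sum(1),rcond=None)[0]; c=s[:2]
    return c,np.sqrt(s[2]+c@c),m.sum()
def part(p,name,near=None,base=.0):
    zt=TOPZ[name]+base; out=[]
    for d in bot.cut_out(p,name):
        m=d["pixels"]; P=cloud(p)[m]; 
        t=P[abs(P[:,2]-zt)<(.006 if name!='flange' else .008)][:,:2]
        if len(t)<20: out.append((round(d["p"],2),d["rect"],len(t))); continue
        (c,r)=cv2.minEnclosingCircle(t.astype(np.float32)); mean=t.mean(0)
        # outline of whole mask, at top height
        k=6 if name=='nut' else 4; q=(P if name=='flange' else t); q=q[:,:2]-q[:,:2].mean(0); w=q[:,0]+1j*q[:,1]
        a=np.angle((abs(w)**2*(w/abs(w).clip(1e-6))**k).sum())/k
        out.append((round(d["p"],2),np.round(d["rect"]),"mean",mean.round(4),"circ",np.round(c,4),round(r,4),"ang",round(np.degrees(a),1),"ztop",round(np.percentile(P[:,2],95),4)))
    return out
E
python3 - <<'E'
from h import *
T=bot.get_image("top");S=bot.get_image("scene")
for n in("nut","bearing","cross","flange"):
    for p,l in((T,"top"),(S,"scene")):
        for o in part(p,n): print(n,l,*o)
for n,px in dict(bearing_pad=(246,205),cross_pad=(343,213),flange_pad=(448,205),nut_pad=(246,311)).items():
    xy=plane(T,px[0],px[1],.005); print(n,xy.round(4),*[pad(p,xy) for p in(T,S)])
    print([(round(d["p"],2),np.round(d["rect"])) for d in bot.recognise(T,n)][:2])
C=cloud(T)
for n in("tin","spare_plate"):
    d=bot.cut_out(T,n)[0]; P=C[d["pixels"]]; print(n,d["p"],np.median(P,0),cv2.minAreaRect(P[:,:2].astype(np.float32)))
for s in((301,219),(405,253),(301,311)): print("socket",C[s[1],s[0]].round(3))
cv2.imwrite("pics/crop1.png",cv2.resize(T["image"][150:380,160:500],None,fx=2.3,fy=2.3,interpolation=cv2.INTER_CUBIC))
E
```

```text
nut top 0.71 [435. 194. 464. 220.] mean [ 0.6289 -0.1849] circ [ 0.6287 -0.185 ] 0.0259 ang -29.0 ztop 0.0363
nut scene 0.83 [176. 287. 210. 325.] mean [ 0.6313 -0.185 ] circ [ 0.6295 -0.185 ] 0.0267 ang -28.9 ztop 0.0359
bearing top 0.97 [329. 198. 357. 229.] mean [0.6138 0.0181] circ [0.614  0.0191] 0.0299 ang 43.0 ztop 0.0282
bearing scene 0.75 [292. 270. 327. 304.] mean [0.6166 0.0185] circ [0.6146 0.0196] 0.0311 ang 15.0 ztop 0.0281
cross top 0.71 [170. 162. 202. 196.] mean [0.6924 0.3268] circ [0.6914 0.3259] 0.0302 ang 19.5 ztop 0.0219
cross top 0.65 [231. 192. 264. 221.] mean [0.6298 0.206 ] circ [0.6304 0.2063] 0.0299 ang 20.6 ztop 0.0267
cross top 0.59 [173. 218. 207. 248.] mean [0.5772 0.3183] circ [0.5774 0.3178] 0.0301 ang -37.6 ztop 0.0218
cross scene 0.75 [470. 280. 504. 313.] mean [0.6942 0.3261] circ [0.694  0.3263] 0.0308 ang 21.2 ztop 0.0216
cross scene 0.67 [445. 237. 476. 266.] mean [0.5806 0.3176] circ [0.5806 0.3171] 0.0304 ang -38.3 ztop 0.0218
flange top 0.71 [227. 295. 264. 330.] mean [0.4256 0.2079] circ [0.4259 0.2084] 0.0181 ang -26.8 ztop 0.0438
flange s
[... 705 characters left out ...]
530121), np.int64(215))
[(0.64, array([423., 158., 471., 232.]))]
nut_pad [0.4246 0.2093] (array([0.42956618, 0.20926364]), np.float64(0.039999876285388605), np.int64(221)) (array([0.42665321, 0.20915695]), np.float64(0.04033161585936121), np.int64(127))
[(0.83, array([225., 262., 268., 331.]))]
tin 0.66 [ 0.43482921 -0.01449734  0.0511132 ] ((0.45595115423202515, -0.002681031823158264), (0.12585771083831787, 0.07690687477588654), 29.061969757080078)
spare_plate 0.75 [ 0.45711536 -0.21159983  0.00518361] ((0.4569344222545624, -0.09931997954845428), (0.3219102919101715, 0.13981729745864868), 89.77719116210938)
socket [0.601 0.1   0.038]
socket [ 0.535 -0.099  0.034]
socket [0.426 0.1   0.031]
```

View pics/crop1.png

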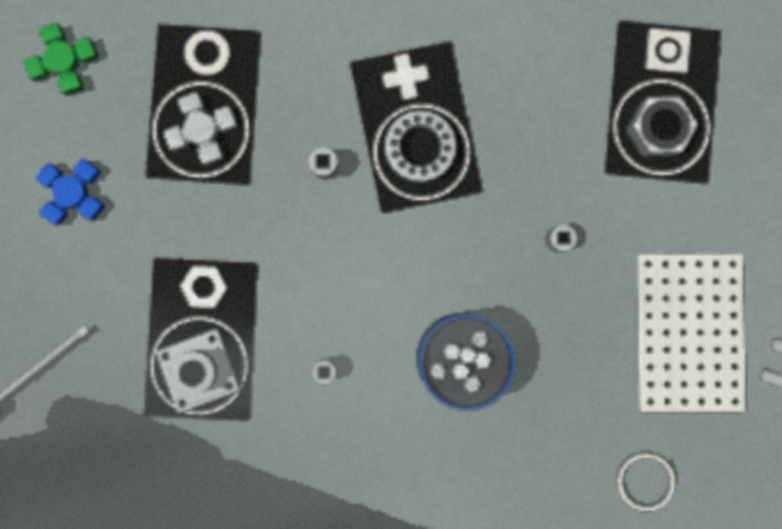

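The crop confirms it. The steel-grey cross is on the ring mat at about (200,128) in the crop, the roller bearing is on the cross mat at (420,147), the nut is on the flange mat at (663,125) and the flange is on the nut mat at (193,373). The blue and green crosses and the thin ring at (646,481) are decoys. I'll park the nut first.

```bash
cat > t.py <<'E'
import sys,numpy as np
from bench import bot
s=bot.sense(); R=np.array(s["ee_rot"]); p=np.array(s["ee_pos"])
yaw=np.degrees(np.arctan2(R[1,1],R[0,1]))
print("t",round(s["time"],2),"pos",p.round(4),"yaw_y",round(yaw,1),"gap",round(s["finger_gap"],4),"j7",round(s["joint_pos"][6],2))
for a in sys.argv[1:]:
    v=list(map(float,a.split(",")));
    d=R.T@(np.array(v[:3])-p); out=d.round(4)
    if len(v)>3: t=(yaw-v[3]+90)%180-90; print("turn",round(np.radians(t),3),end=" ")
    print(a,"->",out)
E
python3 -m crank '[-0.045,-0.037,0,0.01,-0.09,-0.074,0,0.02,-0.13,-0.11,0,0.03,-0.173,-0.144,0,0.04,-0.216,-0.18,0,0.05]' 0.085 20
python3 -m crank '[-0.045,-0.037,0,0,-0.09,-0.074,0,0,-0.13,-0.11,0,0,-0.173,-0.144,0,0,-0.216,-0.18,0,0]'
python3 t.py 0.629,-0.185,0.14,61 0.629,-0.185,0.028,61
```

```text
time: 1.52
ee_pos: [0.4014, 0.3253, 0.2418]
ee_rot: [[-0.875, 0.485, 0.0], [0.485, 0.875, 0.001], [-0.0, 0.001, -1.0]]
wrist_force: [0.3, 0.1, 0.6]
finger_gap: 0.0852
finger_force: 0.0
time: 2.15
ee_pos: [0.503, 0.0632, 0.2419]
ee_rot: [[-0.875, 0.484, 0.001], [0.484, 0.875, 0.001], [-0.0, 0.001, -1.0]]
wrist_force: [0.2, 0.9, -0.1]
finger_gap: 0.0848
finger_force: 0.0
t 2.15 pos [0.503  0.0632 0.2419] yaw_y 61.0 gap 0.0848 j7 0.87
turn 0.001 0.629,-0.185,0.14,61 -> [-0.2303 -0.1563  0.1019]
turn 0.001 0.629,-0.185,0.028,61 -> [-0.2303 -0.1564  0.2139]
```

```bash
python3 -m crank '[-0.046,-0.031,0.01,0,-0.092,-0.062,0.02,0,-0.138,-0.094,0.04,0,-0.184,-0.125,0.07,0,-0.23,-0.156,0.1,0]' >/dev/null
python3 -m crank '[0,0,0,0,0,0,0,0]'
python3 t.py 0.629,-0.185,0.14,61 0.629,-0.185,0.028,61
```

```text
time: 3.02
ee_pos: [0.6277, -0.182, 0.142]
ee_rot: [[-0.875, 0.485, -0.0], [0.485, 0.875, 0.0], [0.001, -0.0, -1.0]]
wrist_force: [-0.3, 0.1, 0.1]
finger_gap: 0.0851
finger_force: 0.0
t 3.02 pos [ 0.6277 -0.182   0.142 ] yaw_y 61.0 gap 0.0851 j7 1.49
turn 0.0 0.629,-0.185,0.14,61 -> [-0.0026 -0.002   0.002 ]
turn 0.0 0.629,-0.185,0.028,61 -> [-0.0027 -0.002   0.114 ]
```

```bash
python3 -m crank '[-0.003,-0.002,0.05,0,-0.003,-0.002,0.09,0,-0.003,-0.002,0.114,0,-0.003,-0.002,0.114,0]' 
python3 -m crank '[0,0,0,0,0,0,0,0,0,0,0,0,0,0,0,0,0,0,0,0]' 0.03 35
python3 t.py 0.462,-0.212,0.15 
python3 -m crank '[0,0,-0.03,0,0,0,-0.08,0,0,0,-0.122,0,0,0,-0.122,0]'
python3 t.py 0.462,-0.212,0.15
```

```text
time: 3.52
ee_pos: [0.6289, -0.1831, 0.0277]
ee_rot: [[-0.876, 0.482, -0.001], [0.482, 0.876, 0.001], [0.002, 0.001, -1.0]]
wrist_force: [1.2, -0.5, 0.8]
finger_gap: 0.0846
finger_force: 0.0
time: 4.15
ee_pos: [0.6293, -0.1857, 0.0283]
ee_rot: [[-0.875, 0.485, 0.0], [0.485, 0.875, -0.0], [-0.0, -0.0, -1.0]]
wrist_force: [-1.5, 0.1, 1.8]
finger_gap: 0.0458
finger_force: 35.0
t 4.15 pos [ 0.6293 -0.1857  0.0283] yaw_y 61.0 gap 0.0458 j7 1.55
0.462,-0.212,0.15 -> [ 0.1336 -0.1042 -0.1217]
time: 4.65
ee_pos: [0.631, -0.1863, 0.1536]
ee_rot: [[-0.875, 0.485, 0.006], [0.485, 0.875, -0.001], [-0.005, 0.002, -1.0]]
wrist_force: [0.3, -0.7, -2.4]
finger_gap: 0.0455
finger_force: 35.0
t 4.65 pos [ 0.631  -0.1863  0.1536] yaw_y 61.0 gap 0.0455 j7 1.5
0.462,-0.212,0.15 -> [ 0.1354 -0.1044  0.0026]
```

```bash
python3 -m crank '[0.045,-0.035,0,0,0.09,-0.07,0,0,0.134,-0.104,0,0,0.134,-0.104,0,0,0.134,-0.104,0,0]' 
python3 t.py 0.462,-0.212,0.029
python3 -m crank '[0,0,0.05,0,0,0,0.09,0,0,0,0.11,0,0,0,0.119,0,0,0,0.119,0]' 
python3 t.py 0.462,-0.212,0.029
```

```text
time: 5.28
ee_pos: [0.462, -0.2109, 0.1496]
ee_rot: [[-0.875, 0.484, -0.0], [0.484, 0.875, 0.001], [0.0, 0.0, -1.0]]
wrist_force: [0.5, 0.5, -2.4]
finger_gap: 0.0456
finger_force: 35.0
t 5.28 pos [ 0.462  -0.2109  0.1496] yaw_y 61.0 gap 0.0456 j7 1.5
0.462,-0.212,0.029 -> [-0.0006 -0.001   0.1206]
time: 5.9
ee_pos: [0.4621, -0.2115, 0.0307]
ee_rot: [[-0.875, 0.484, -0.001], [0.484, 0.875, -0.001], [0.001, -0.001, -1.0]]
wrist_force: [-0.4, -0.0, -1.5]
finger_gap: 0.0455
finger_force: 35.0
t 5.9 pos [ 0.4621 -0.2115  0.0307] yaw_y 61.0 gap 0.0455 j7 1.63
0.462,-0.212,0.029 -> [-0.0002 -0.0005  0.0017]
```

```bash
python3 -m crank '[0,0,0.0015,0,0,0,0.002,0]' 
python3 -m crank '[0,0,0,0,0,0,0,0,0,0,0,0]' 0.08
python3 t.py
python3 -m crank '[0,0,-0.05,0,0,0,-0.1,0,0,0,-0.12,0,0,0,-0.12,0]'
python3 t.py 0.4265,0.208,0.15
```

```text
time: 6.15
ee_pos: [0.4624, -0.2116, 0.0298]
ee_rot: [[-0.875, 0.484, 0.001], [0.484, 0.875, -0.0], [-0.001, 0.001, -1.0]]
wrist_force: [1.1, 0.6, -1.9]
finger_gap: 0.0459
finger_force: 35.0
time: 6.52
ee_pos: [0.4619, -0.2115, 0.0293]
ee_rot: [[-0.875, 0.484, 0.0], [0.484, 0.875, -0.0], [-0.0, 0.0, -1.0]]
wrist_force: [-0.6, 0.5, -0.1]
finger_gap: 0.0682
finger_force: 0.0
t 6.53 pos [ 0.4619 -0.2115  0.0293] yaw_y 61.0 gap 0.0682 j7 1.64
time: 7.02
ee_pos: [0.4628, -0.2117, 0.1506]
ee_rot: [[-0.875, 0.484, 0.003], [0.484, 0.875, 0.0], [-0.003, 0.002, -1.0]]
wrist_force: [-0.2, 0.1, -0.9]
finger_gap: 0.0797
finger_force: 0.0
t 7.03 pos [ 0.4628 -0.2117  0.1506] yaw_y 61.0 gap 0.0797 j7 1.5
0.4265,0.208,0.15 -> [0.2351 0.3496 0.0005]
```

```bash
python3 -m crank '[0.02,0.045,0,0,0.04,0.09,0,0,0.06,0.14,0,0,0.088,0.192,0,0]' 0.07 >/dev/null
python3 -m crank '[0.04,0.04,0,0,0.08,0.08,0,0,0.11,0.12,0,0,0.147,0.158,0,0,0.147,0.158,0,0]'
python3 t.py 0.4265,0.208,0.15
python3 - <<'E'
from h import *
T=bot.get_image("top");S=bot.get_image("scene")
print("tcp nut at .4619,-.2115, tool y=(.484,.875)")
for p in(T,S):
    for o in part(p,"nut"): print(*o)
for o in part(S,"flange"): print(*o)
cv2.imwrite("pics/a.png",T["image"])
E
```

```text
time: 8.15
ee_pos: [0.4237, 0.2121, 0.1476]
ee_rot: [[-0.878, 0.479, -0.002], [0.479, 0.878, -0.0], [0.002, -0.001, -1.0]]
wrist_force: [0.0, -1.3, -0.1]
finger_gap: 0.0696
finger_force: 0.0
t 8.15 pos [0.4237 0.2121 0.1476] yaw_y 61.4 gap 0.0696 j7 0.53
0.4265,0.208,0.15 -> [-0.0045 -0.0023 -0.0024]
tcp nut at .4619,-.2115, tool y=(.484,.875)
0.93 [450. 280. 477. 303.] mean [ 0.4632 -0.2098] circ [ 0.4632 -0.2093] 0.0262 ang -28.9 ztop 0.0363
0.63 [165. 225. 192. 256.] mean [ 0.4663 -0.21  ] circ [ 0.4631 -0.2114] 0.0277 ang -29.6 ztop 0.0363
0.56 [365. 189. 402. 217.] mean [0.4293 0.2081] circ [0.4268 0.2104] 0.0207 ang -19.4 ztop 0.0434
```

View pics/a.png

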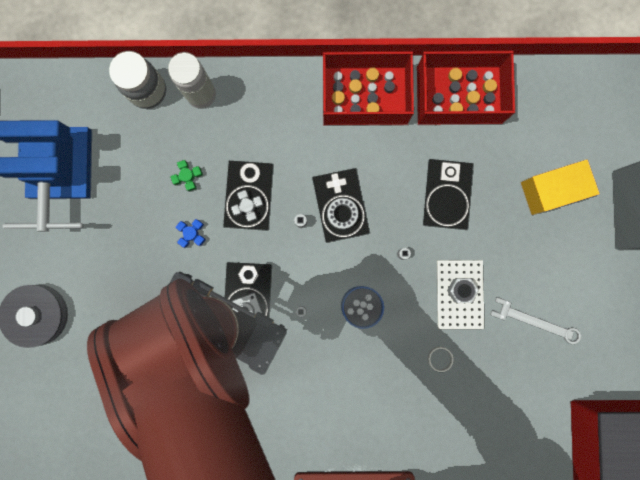

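The top view shows the nut standing on the spare plate at (464,290), the flange mat empty, and the gripper above the flange. I'll grip the boss next.

```bash
python3 -m crank '[-0.004,-0.002,0.04,0,-0.004,-0.002,0.08,0,-0.004,-0.002,0.1,0,-0.004,-0.002,0.108,0,-0.004,-0.002,0.109,0]' 
python3 t.py 0.4265,0.208,0.037
python3 -c "
from h import *
T=bot.get_image('top');S=bot.get_image('scene')
for p in (T,S): print(pad(p,(.631,-.189)))"
```

```text
time: 9.02
ee_pos: [0.4286, 0.2043, 0.0402]
ee_rot: [[-0.874, 0.485, -0.0], [0.485, 0.874, -0.0], [-0.0, -0.0, -1.0]]
wrist_force: [-0.1, 0.5, 0.4]
finger_gap: 0.0703
finger_force: 0.0
t 9.03 pos [0.4286 0.2043 0.0402] yaw_y 61.0 gap 0.0703 j7 0.6
0.4265,0.208,0.037 -> [0.0036 0.0022 0.0032]
(array([ 0.63195246, -0.18908393]), np.float64(0.0401114538683789), np.int64(257))
(array([ 0.62870358, -0.19004246]), np.float64(0.04015192995705879), np.int64(272))
```

```bash
python3 -m crank '[0.0035,0.002,0.001,0,0.0035,0.002,0.003,0,0.0035,0.002,0.003,0]' 
python3 -m crank '[0,0,0,0,0,0,0,0,0,0,0,0,0,0,0,0]' 0.02 35
python3 t.py 
python3 -m crank '[0,0,-0.03,0,0,0,-0.08,0,0,0,-0.113,0,0,0,-0.113,0,0,0,-0.113,0]'
python3 t.py 0.6303,-0.1896,0.15
```

```text
time: 9.5
ee_pos: [0.4261, 0.2084, 0.0372]
ee_rot: [[-0.875, 0.484, 0.0], [0.484, 0.875, 0.0], [-0.0, 0.0, -1.0]]
wrist_force: [-0.2, -0.7, 0.6]
finger_gap: 0.0701
finger_force: 0.0
time: 10.0
ee_pos: [0.4262, 0.2083, 0.0371]
ee_rot: [[-0.875, 0.485, -0.0], [0.485, 0.875, -0.0], [-0.0, -0.0, -1.0]]
wrist_force: [0.2, 0.4, -0.2]
finger_gap: 0.0383
finger_force: 0.0
t 10.0 pos [0.4262 0.2083 0.0371] yaw_y 61.0 gap 0.0383 j7 0.59
time: 10.62
ee_pos: [0.4256, 0.2079, 0.149]
ee_rot: [[-0.875, 0.485, -0.001], [0.485, 0.875, -0.001], [0.001, -0.001, -1.0]]
wrist_force: [0.1, 0.2, -2.7]
finger_gap: 0.0358
finger_force: 35.0
t 10.62 pos [0.4256 0.2079 0.149 ] yaw_y 61.0 gap 0.0358 j7 0.53
0.6303,-0.1896,0.15 -> [-0.3717 -0.2486 -0.001 ]
```

```bash
python3 -m crank '[-0.045,-0.03,0,0,-0.09,-0.06,0,0,-0.13,-0.09,0,0,-0.17,-0.115,0,0,-0.21,-0.14,0,0]' >/dev/null
python3 -m crank '[-0.04,-0.027,0,0,-0.08,-0.054,0,0,-0.12,-0.08,0,0,-0.162,-0.109,0,0,-0.162,-0.109,0,0]' >/dev/null
python3 -m crank '[0,0,0,0,0,0,0,0]'
python3 t.py 0.6303,-0.1896,0.042
```

```text
time: 12.12
ee_pos: [0.6306, -0.1881, 0.1492]
ee_rot: [[-0.876, 0.483, -0.001], [0.483, 0.876, 0.001], [0.002, 0.0, -1.0]]
wrist_force: [0.5, 0.9, -2.3]
finger_gap: 0.0348
finger_force: 35.0
t 12.12 pos [ 0.6306 -0.1881  0.1492] yaw_y 61.1 gap 0.0348 j7 1.5
0.6303,-0.1896,0.042 -> [-0.0006 -0.0014  0.1072]
```

```bash
python3 -m crank '[0,-0.001,0.05,0,0,-0.001,0.09,0,0,-0.001,0.107,0,0,-0.001,0.107,0,0,-0.001,0.107,0]' >/dev/null
python3 t.py 0.6303,-0.1896,0.038
python3 -m crank '[0,0,0.002,0,0,0,0.004,0,0,0,0.004,0]' 
python3 t.py 0.6303,-0.1896,0.038
```

```text
t 12.75 pos [ 0.6315 -0.1908  0.0449] yaw_y 61.0 gap 0.0352 j7 1.55
0.6303,-0.1896,0.038 -> [0.0016 0.0005 0.0069]
time: 13.12
ee_pos: [0.6309, -0.1908, 0.0396]
ee_rot: [[-0.875, 0.485, 0.001], [0.485, 0.875, -0.0], [-0.001, 0.0, -1.0]]
wrist_force: [0.2, 2.1, -0.4]
finger_gap: 0.0352
finger_force: 35.0
t 13.12 pos [ 0.6309 -0.1908  0.0396] yaw_y 61.0 gap 0.0352 j7 1.55
0.6303,-0.1896,0.038 -> [0.0011 0.0008 0.0016]
```

```bash
python3 -m crank '[0.001,0.0005,0,0,0.001,0.0005,0.0012,0,0.001,0.0005,0.0012,0]' 
python3 -m crank '[0,0,0,0,0,0,0,0,0,0,0,0]' 0.08
python3 t.py
python3 -m crank '[0,0,-0.05,0,0,0,-0.1,0,0,0,-0.11,0,0,0,-0.11,0]' >/dev/null
python3 t.py 0.4619,-0.2115,0.15
python3 -m crank '[0.045,-0.035,0,0,0.09,-0.07,0,0,0.13,-0.1,0,0,0.137,-0.105,0,0,0.137,-0.105,0,0]' 
python3 t.py 0.4619,-0.2115,0.0285
python3 - <<'E'
from h import *
T=bot.get_image("top");S=bot.get_image("scene")
for p,l in((T,"top"),(S,"scene")):
    print(l,pad(p,(.631,-.189))[:2])
    for o in part(p,"flange"): print(*o)
a=T["image"][150:240,410:490];b=S["image"][280:370,150:240]
cv2.imwrite("pics/b.png",np.hstack([cv2.resize(a,(400,400),interpolation=2),cv2.resize(b,(400,400),interpolation=2)]))
E
```

```text
time: 13.5
ee_pos: [0.6303, -0.1902, 0.0394]
ee_rot: [[-0.875, 0.485, 0.001], [0.485, 0.875, -0.0], [-0.001, 0.001, -1.0]]
wrist_force: [-3.3, 0.2, 10.9]
finger_gap: 0.035
finger_force: 35.0
time: 13.88
ee_pos: [0.6297, -0.1895, 0.0376]
ee_rot: [[-0.875, 0.484, -0.001], [0.484, 0.875, 0.0], [0.001, -0.0, -1.0]]
wrist_force: [-0.3, -0.5, 0.7]
finger_gap: 0.0573
finger_force: 0.0
t 13.88 pos [ 0.6297 -0.1895  0.0376] yaw_y 61.0 gap 0.0573 j7 1.55
t 14.38 pos [ 0.6301 -0.1896  0.1481] yaw_y 61.0 gap 0.0792 j7 1.5
0.4619,-0.2115,0.15 -> [ 0.1365 -0.1006 -0.002 ]
time: 15.0
ee_pos: [0.459, -0.2147, 0.1473]
ee_rot: [[-0.875, 0.484, -0.001], [0.484, 0.875, 0.001], [0.001, 0.0, -1.0]]
wrist_force: [1.1, 0.4, -0.4]
finger_gap: 0.0802
finger_force: 0.0
t 15.0 pos [ 0.459  -0.2147  0.1473] yaw_y 61.0 gap 0.0802 j7 1.51
0.4619,-0.2115,0.0285 -> [-0.0011  0.0041  0.1188]
top (array([ 0.63194087, -0.18916096]), np.float64(0.03991073074800381))
0.84 [434. 191. 464. 224.] mean [ 0.63   -0.1882] circ [ 0.6301 -0.1891] 0.0183 ang -35.7 ztop 0.0429
0.68 [221.9, 163.9, 270.4, 231.4] 0
scene (array([ 0.628519  , -0.19019034]), np.float64(0.040062498814859064))
0.94 [172. 291. 215. 329.] mean [ 0.6331 -0.1882] circ [ 0.631  -0.1896] 0.0191 ang 7.7 ztop 0.0433
0.53 [385.2, 258.7, 451.2, 324.5] 0
```

View pics/b.png

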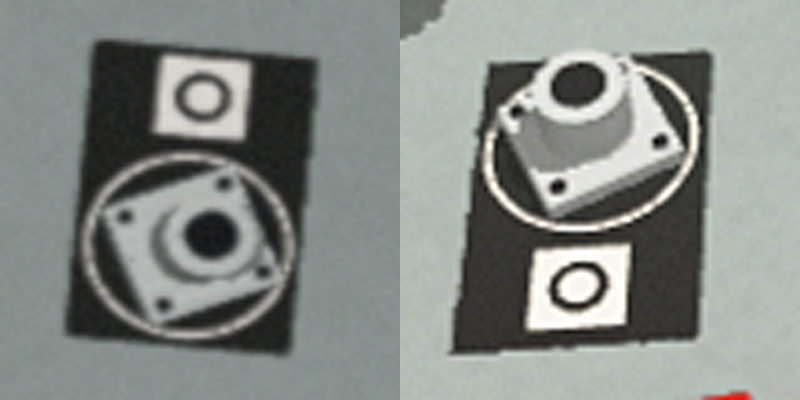

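Both crops show the flange lying flat and concentric with the circle on its mat, once the height parallax is allowed for. Next is nut to nut mat.

```bash
python3 -m crank '[-0.001,0.001,0.04,0,-0.001,0.001,0.08,0,-0.001,0.001,0.1,0,-0.001,0.001,0.1,0,-0.001,0.001,0.1,0]' >/dev/null
python3 t.py 0.4619,-0.2115,0.0285
```

```text
t 15.82 pos [ 0.4613 -0.2151  0.0486] yaw_y 61.0 gap 0.08 j7 1.61
0.4619,-0.2115,0.0285 -> [0.0012 0.0034 0.0201]
```

```bash
python3 -m crank '[0.001,0.003,0.01,0,0.001,0.003,0.02,0,0.001,0.003,0.02,0]' >/dev/null
python3 -m crank '[0,0,0,0,0,0,0,0,0,0,0,0,0,0,0,0,0,0,0,0]' 0.03 35
python3 t.py 
python3 -m crank '[0,0,-0.03,0,0,0,-0.08,0,0,0,-0.12,0,0,0,-0.12,0]' >/dev/null
python3 t.py 0.4281,0.2092,0.15
```

```text
time: 16.82
ee_pos: [0.4612, -0.2116, 0.028]
ee_rot: [[-0.875, 0.484, 0.0], [0.484, 0.875, 0.0], [-0.0, 0.0, -1.0]]
wrist_force: [0.9, 0.4, 0.3]
finger_gap: 0.0459
finger_force: 35.0
t 16.82 pos [ 0.4612 -0.2116  0.028 ] yaw_y 61.0 gap 0.0459 j7 1.63
t 17.32 pos [ 0.4627 -0.2123  0.1506] yaw_y 61.0 gap 0.0454 j7 1.5
0.4281,0.2092,0.15 -> [2.345e-01 3.519e-01 2.000e-04]
```

```bash
python3 -m crank '[0.02,0.045,0,0,0.04,0.09,0,0,0.06,0.14,0,0,0.088,0.192,0,0]' >/dev/null
python3 -m crank '[0.04,0.04,0,0,0.08,0.08,0,0,0.11,0.12,0,0,0.146,0.159,0,0,0.146,0.159,0,0]' >/dev/null
python3 -m crank '[0,0,0.04,0,0,0,0.08,0,0,0,0.105,0,0,0,0.105,0,0,0,0.105,0]' >/dev/null
python3 t.py 0.4281,0.2092,0.0285
```

```text
t 19.07 pos [0.4268 0.2084 0.0434] yaw_y 61.0 gap 0.0455 j7 0.58
0.4281,0.2092,0.0285 -> [-0.0007  0.0013  0.0149]
```

```bash
python3 -m crank '[-0.0005,0.001,0.005,0,-0.0005,0.001,0.01,0,-0.0005,0.001,0.014,0,-0.0005,0.001,0.0145,0]'
python3 -m crank '[0,0,0,0,0,0,0,0,0,0,0,0]' 0.085
python3 t.py
python3 -m crank '[0,0,-0.05,0,0,0,-0.1,0,0,0,-0.12,0,0,0,-0.12,0]' >/dev/null
python3 t.py 0.6304,0.2063,0.15,20.6
```

```text
time: 19.58
ee_pos: [0.4272, 0.2093, 0.0281]
ee_rot: [[-0.875, 0.484, -0.0], [0.484, 0.875, -0.0], [0.0, -0.001, -1.0]]
wrist_force: [-0.2, -0.7, -2.1]
finger_gap: 0.0458
finger_force: 35.0
time: 19.95
ee_pos: [0.4275, 0.2095, 0.0286]
ee_rot: [[-0.875, 0.485, 0.0], [0.485, 0.875, 0.0], [-0.0, 0.0, -1.0]]
wrist_force: [-0.0, 0.5, -0.3]
finger_gap: 0.0677
finger_force: 0.0
t 19.95 pos [0.4275 0.2095 0.0286] yaw_y 61.0 gap 0.0677 j7 0.59
t 20.45 pos [0.4283 0.21   0.15  ] yaw_y 61.0 gap 0.0846 j7 0.53
turn 0.705 0.6304,0.2063,0.15,20.6 -> [-0.1786  0.0947  0.0005]
```

```bash
python3 -m crank '[-0.045,0.023,0,0.17,-0.09,0.047,0,0.34,-0.135,0.071,0,0.52,-0.178,0.094,0,0.7,-0.178,0.094,0,0.705]' 0.086 >/dev/null
python3 -m crank '[0,0,0,0,0,0,0,0]' >/dev/null
python3 t.py 0.6304,0.2063,0.022,20.6
python3 - <<'E'
from h import *
T=bot.get_image("top");S=bot.get_image("scene")
for p,l in((T,"top"),(S,"scene")):
    print(l,pad(p,(.4281,.2092))[:2])
    for o in part(p,"nut")[:1]: print(*o)
a=T["image"][260:340,206:286];b=S["image"][180:250,350:420]
cv2.imwrite("pics/c.png",np.hstack([cv2.resize(a,(400,400),interpolation=2),cv2.resize(b,(400,400),interpolation=2)]))
E
```

```text
t 21.32 pos [0.6275 0.2057 0.1481] yaw_y 20.7 gap 0.0861 j7 0.13
turn 0.002 0.6304,0.2063,0.022,20.6 -> [-0.0005  0.003   0.1261]
top (array([0.4328631 , 0.18369831]), np.float64(0.03764803341961706))
scene (array([0.42719873, 0.2088856 ]), np.float64(0.03978600891671975))
0.6 [376. 186. 398. 217.] mean [0.4317 0.2086] circ [0.43   0.2093] 0.0272 ang -28.2 ztop 0.0362
```

View pics/c.png

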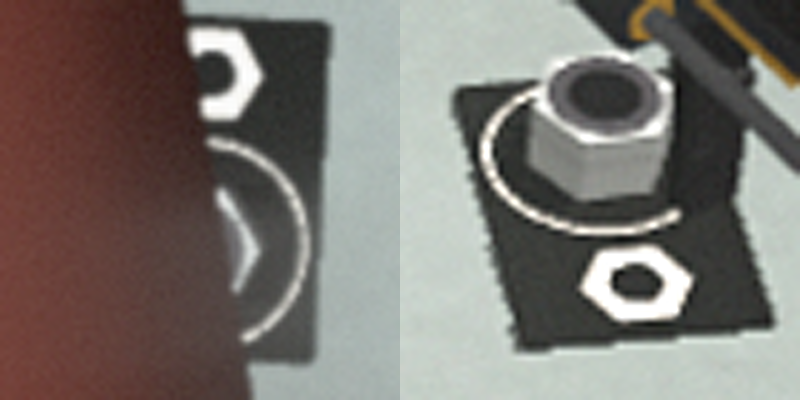

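The left crop is mostly covered by the arm. The right crop shows the nut upright on the hexagon mat inside the circle, and I'll recheck it later. Now the cross.

```bash
python3 -m crank '[0,0.002,0.04,0,0,0.002,0.08,0,0,0.002,0.107,0,0,0.002,0.107,0,0,0.002,0.107,0]' >/dev/null
python3 t.py 0.6304,0.2063,0.026,20.6
```

```text
t 22.15 pos [0.6312 0.2063 0.0429] yaw_y 20.6 gap 0.0865 j7 0.16
turn 0.001 0.6304,0.2063,0.026,20.6 -> [ 0.0003 -0.0008  0.0169]
```

```bash
python3 -m crank '[0,-0.0005,0.008,0,0,-0.0005,0.0165,0,0,-0.0005,0.0165,0]'
python3 -m crank '[0,0,0,0,0,0,0,0,0,0,0,0,0,0,0,0]' 0.045 35
python3 t.py 
python3 -m crank '[0,0,-0.03,0,0,0,-0.08,0,0,0,-0.124,0,0,0,-0.124,0,0,0,-0.124,0]'
python3 t.py 0.462,-0.212,0.15
```

```text
time: 22.52
ee_pos: [0.6301, 0.206, 0.0247]
ee_rot: [[-0.352, 0.936, 0.0], [0.936, 0.352, 0.0], [0.0, 0.0, -1.0]]
wrist_force: [0.4, -0.6, 1.0]
finger_gap: 0.0861
finger_force: 0.0
time: 23.02
ee_pos: [0.63, 0.2059, 0.0249]
ee_rot: [[-0.352, 0.936, 0.0], [0.936, 0.352, -0.0], [-0.0, 0.0, -1.0]]
wrist_force: [0.4, -0.2, -0.3]
finger_gap: 0.0598
finger_force: 35.0
t 23.02 pos [0.63   0.2059 0.0249] yaw_y 20.6 gap 0.0598 j7 0.17
time: 23.65
ee_pos: [0.6293, 0.2058, 0.1478]
ee_rot: [[-0.352, 0.936, -0.001], [0.936, 0.352, -0.0], [0.0, -0.002, -1.0]]
wrist_force: [-0.9, 0.5, -3.0]
finger_gap: 0.0596
finger_force: 35.0
t 23.65 pos [0.6293 0.2058 0.1478] yaw_y 20.6 gap 0.0596 j7 0.13
0.462,-0.212,0.15 -> [-0.3321 -0.3038 -0.0018]
```

Held, with a 60 mm gap between the fingers. I'll carry it to the spare plate.

```bash
python3 -m crank '[-0.042,-0.038,0,0,-0.083,-0.076,0,0,-0.125,-0.114,0,0,-0.167,-0.152,0,0]' >/dev/null
python3 -m crank '[-0.042,-0.038,0,0,-0.083,-0.076,0,0,-0.125,-0.114,0,0,-0.165,-0.152,0,0,-0.165,-0.152,0,0]' >/dev/null
python3 -m crank '[0,0,0.03,0,0,0,0.07,0,0,0,0.1,0,0,0,0.108,0,0,0,0.108,0]' >/dev/null
python3 t.py 0.462,-0.212,0.0252
```

```text
t 25.4 pos [ 0.4622 -0.2116  0.0406] yaw_y 20.6 gap 0.0598 j7 0.92
0.462,-0.212,0.0252 -> [-0.0004 -0.0003  0.0154]
```

```bash
python3 -m crank '[0,0,0.005,0,0,0,0.01,0,0,0,0.0145,0,0,0,0.0145,0]'
python3 t.py
python3 -m crank '[0,0,0,0,0,0,0,0,0,0,0,0]' 0.086
python3 -m crank '[0,0,-0.05,0,0,0,-0.1,0,0,0,-0.123,0,0,0,-0.123,0]' >/dev/null
python3 t.py 0.6143,0.0193,0.15
```

```text
time: 25.9
ee_pos: [0.4623, -0.2119, 0.0262]
ee_rot: [[-0.352, 0.936, -0.0], [0.936, 0.352, 0.0], [0.0, -0.0, -1.0]]
wrist_force: [-0.2, -0.2, -2.6]
finger_gap: 0.0598
finger_force: 35.0
t 25.9 pos [ 0.4623 -0.2119  0.0262] yaw_y 20.6 gap 0.0598 j7 0.94
time: 26.28
ee_pos: [0.4627, -0.212, 0.0267]
ee_rot: [[-0.352, 0.936, 0.001], [0.936, 0.352, -0.0], [-0.0, 0.0, -1.0]]
wrist_force: [0.7, 0.6, -0.2]
finger_gap: 0.081
finger_force: 0.0
t 26.77 pos [ 0.4637 -0.2122  0.1512] yaw_y 20.6 gap 0.0856 j7 0.8
0.6143,0.0193,0.15 -> [0.1636 0.2226 0.0018]
```

```bash
python3 -m crank '[0.035,0.048,0,0,0.07,0.095,0,0,0.105,0.143,0,0,0.14,0.19,0,0,0.1636,0.2226,0,0]' >/dev/null
python3 -m crank '[0,0,0,0,0,0,0.05,0,0,0,0.09,0,0,0,0.105,0,0,0,0.105,0]' >/dev/null
python3 -m crank '[0,0,0,0]' >/dev/null
python3 t.py 0.6143,0.0193,0.026
python3 - <<'E'
from h import *
T=bot.get_image("top")
for o in part(T,"cross"): print(*o)
print(pad(T,(.4281,.2092)))
for o in part(T,"nut"): print(*o)
cv2.imwrite("pics/d.png",T["image"][150:390,150:520])
E
```

```text
t 28.15 pos [0.6142 0.0193 0.0459] yaw_y 20.6 gap 0.0864 j7 0.48
0.6143,0.0193,0.026 -> [-0.      0.0001  0.0199]
0.8 [174. 219. 207. 247.] mean [0.5776 0.3178] circ [0.5776 0.3181] 0.0305 ang -39.1 ztop 0.0215
0.61 [447. 274. 478. 306.] mean [ 0.4625 -0.2104] circ [ 0.4626 -0.2114] 0.0306 ang 21.0 ztop 0.0266
0.59 [170. 162. 205. 194.] mean [0.6925 0.3263] circ [0.6922 0.3265] 0.0304 ang 20.4 ztop 0.0219
0.32 [232. 300. 260. 322.] mean [0.4302 0.1899] circ [0.4286 0.1955] 0.022 ang 1.2 ztop 0.0366
(array([0.42957368, 0.20934685]), np.float64(0.04018158371401122), np.int64(300))
0.75 [233. 298. 261. 322.] mean [0.4285 0.2087] circ [0.4285 0.2089] 0.0265 ang -29.4 ztop 0.0367
0.35 [443.1, 274.6, 480.9, 307.3] 14
```

View pics/d.png

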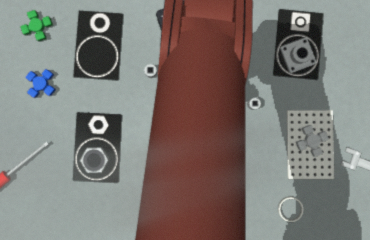

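The nut sits centred on the hexagon mat at crop (95,159), the cross is parked on the plate at (312,141), and the bearing mat at (97,55) is empty. I'll grip the bearing.

```bash
python3 -m crank '[0,0,0.008,0,0,0,0.019,0,0,0,0.019,0]'
python3 -m crank '[0,0,0,0,0,0,0,0,0,0,0,0,0,0,0,0]' 0.045 35
python3 t.py 
python3 -m crank '[0,0,-0.03,0,0,0,-0.08,0,0,0,-0.124,0,0,0,-0.124,0,0,0,-0.124,0]'
python3 t.py 0.631,0.2083,0.15
```

```text
time: 28.68
ee_pos: [0.613, 0.0196, 0.0247]
ee_rot: [[-0.352, 0.936, -0.001], [0.936, 0.352, -0.0], [0.0, -0.001, -1.0]]
wrist_force: [-0.8, -0.1, -0.0]
finger_gap: 0.086
finger_force: 0.0
time: 29.18
ee_pos: [0.6132, 0.0196, 0.0253]
ee_rot: [[-0.352, 0.936, 0.0], [0.936, 0.352, -0.0], [-0.0, -0.0, -1.0]]
wrist_force: [-0.2, -0.8, -1.6]
finger_gap: 0.058
finger_force: 34.9
t 29.18 pos [0.6132 0.0196 0.0253] yaw_y 20.6 gap 0.058 j7 0.49
time: 29.8
ee_pos: [0.6126, 0.0198, 0.1485]
ee_rot: [[-0.352, 0.936, -0.001], [0.936, 0.352, 0.0], [0.0, -0.001, -1.0]]
wrist_force: [0.6, 0.1, -2.4]
finger_gap: 0.0584
finger_force: 34.9
t 29.8 pos [0.6126 0.0198 0.1485] yaw_y 20.6 gap 0.0584 j7 0.42
0.631,0.2083,0.15 -> [ 0.17    0.0837 -0.0015]
```

```bash
python3 -m crank '[0.05,0.025,0,0,0.1,0.05,0,0,0.15,0.073,0,0,0.17,0.0837,0,0,0.17,0.0837,0,0]' >/dev/null
python3 -m crank '[0,0,0.04,0,0,0,0.08,0,0,0,0.105,0,0,0,0.105,0,0,0,0.105,0]' >/dev/null
python3 t.py 0.631,0.2083,0.0258
```

```text
t 31.05 pos [0.6323 0.2069 0.0453] yaw_y 20.5 gap 0.058 j7 0.18
0.631,0.2083,0.0258 -> [ 0.0018 -0.0008  0.0195]
```

```bash
python3 -m crank '[0.001,-0.0005,0.007,0,0.001,-0.0005,0.014,0,0.001,-0.0005,0.0175,0,0.001,-0.0005,0.018,0,0.001,-0.0005,0.018,0]'
python3 t.py 0.631,0.2083,0.0258
```

```text
time: 31.68
ee_pos: [0.6309, 0.2089, 0.0265]
ee_rot: [[-0.352, 0.936, 0.0], [0.936, 0.352, -0.0], [-0.0, 0.0, -1.0]]
wrist_force: [0.4, 0.4, -1.6]
finger_gap: 0.0586
finger_force: 34.9
t 31.68 pos [0.6309 0.2089 0.0265] yaw_y 20.6 gap 0.0586 j7 0.19
0.631,0.2083,0.0258 -> [-0.0006 -0.0001  0.0007]
```

```bash
python3 -m crank '[0,0,0.0005,0,0,0,0.0005,0]'
python3 -m crank '[0,0,0,0,0,0,0,0,0,0,0,0]' 0.086
python3 -m crank '[0,0,-0.05,0,0,0,-0.1,0,0,0,-0.124,0,0,0,-0.124,0]' >/dev/null
python3 t.py 0.4623,-0.2119,0.15
```

```text
time: 31.92
ee_pos: [0.6309, 0.209, 0.026]
ee_rot: [[-0.352, 0.936, 0.0], [0.936, 0.352, 0.0], [-0.0, 0.0, -1.0]]
wrist_force: [0.3, 0.1, -2.0]
finger_gap: 0.0583
finger_force: 34.9
time: 32.3
ee_pos: [0.631, 0.209, 0.0261]
ee_rot: [[-0.352, 0.936, 0.0], [0.936, 0.352, 0.0], [-0.0, 0.0, -1.0]]
wrist_force: [-0.8, -0.2, 0.6]
finger_gap: 0.0801
finger_force: 0.0
t 32.8 pos [0.6321 0.2093 0.1524] yaw_y 20.6 gap 0.0855 j7 0.14
0.4623,-0.2119,0.15 -> [-0.3344 -0.3073  0.0009]
```

```bash
python3 -m crank '[-0.042,-0.038,0,0,-0.083,-0.076,0,0,-0.125,-0.114,0,0,-0.167,-0.153,0,0]' >/dev/null
python3 -m crank '[-0.042,-0.038,0,0,-0.083,-0.076,0,0,-0.125,-0.114,0,0,-0.1665,-0.153,0,0,-0.1665,-0.153,0,0]' >/dev/null
python3 -m crank '[0,0,0.03,0,0,0,0.07,0,0,0,0.1,0,0,0,0.108,0,0,0,0.108,0]' >/dev/null
python3 t.py 0.4623,-0.2119,0.0262
python3 - <<'E'
from h import *
T=bot.get_image("top");S=bot.get_image("scene")
for p,l in((T,"top"),(S,"scene")):
    print(l,pad(p,(.631,.208)),"cross_pad",pad(p,(.61,.0178)))
    for o in part(p,"bearing")[:2]: print(*o)
a=T["image"][160:240,206:286];b=S["image"][245:335,375:465]
cv2.imwrite("pics/e.png",np.hstack([cv2.resize(a,(400,400),interpolation=2),cv2.resize(b,(400,400),interpolation=2)]))
E
```

```text
t 34.55 pos [ 0.4618 -0.2106  0.0417] yaw_y 20.6 gap 0.0862 j7 0.93
0.4623,-0.2119,0.0262 -> [-0.0014  0.      0.0155]
top (array([0.63204186, 0.20805355]), np.float64(0.039709635295148066), np.int64(255)) cross_pad (array([0.61163238, 0.01802616]), np.float64(0.04009921857573822), np.int64(228))
0.93 [229. 189. 262. 223.] mean [0.6301 0.2081] circ [0.6311 0.208 ] 0.03 ang -7.2 ztop 0.0282
0.21 [224.4, 161.0, 269.8, 231.7] 3
scene (array([0.62964612, 0.20810061]), np.float64(0.04023759964516587), np.int64(187)) cross_pad (array([0.60866017, 0.0173815 ]), np.float64(0.04015602021981104), np.int64(256))
0.67 [360.8, 191.0, 415.0, 244.2] 0
0.64 [396. 262. 432. 295.] mean [0.6336 0.2077] circ [0.6321 0.208 ] 0.0303 ang 21.2 ztop 0.0279
```

View pics/e.png

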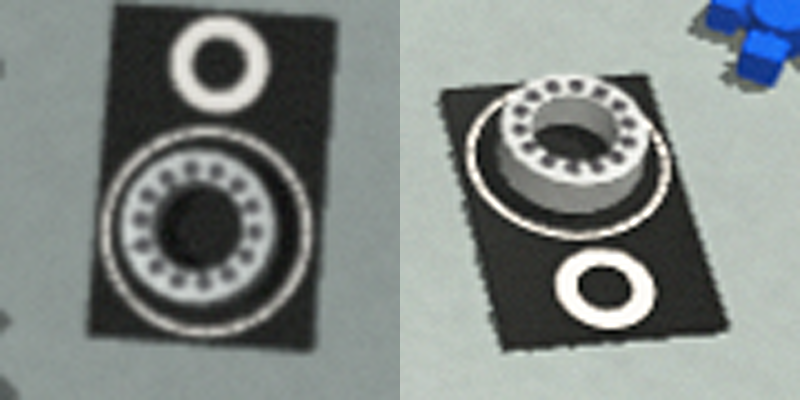

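Both crops show the bearing flat and centred in its circle, the offset seen being height parallax. The last move is the cross to the cross mat.

```bash
python3 -m crank '[-0.001,0,0.008,0,-0.001,0,0.0155,0,-0.001,0,0.0155,0]' >/dev/null
python3 -m crank '[0,0,0,0,0,0,0,0,0,0,0,0,0,0,0,0]' 0.045 35
python3 t.py 
python3 -m crank '[0,0,-0.03,0,0,0,-0.08,0,0,0,-0.124,0,0,0,-0.124,0,0,0,-0.124,0]' >/dev/null
python3 t.py 0.6101,0.0177,0.15
```

```text
time: 35.62
ee_pos: [0.4624, -0.2119, 0.0265]
ee_rot: [[-0.352, 0.936, 0.0], [0.936, 0.352, -0.0], [-0.0, 0.0, -1.0]]
wrist_force: [-0.0, 0.3, 1.0]
finger_gap: 0.0595
finger_force: 35.0
t 35.62 pos [ 0.4624 -0.2119  0.0265] yaw_y 20.6 gap 0.0595 j7 0.96
t 36.25 pos [ 0.4617 -0.2114  0.1495] yaw_y 20.6 gap 0.0599 j7 0.81
0.6101,0.0177,0.15 -> [ 0.1621  0.2196 -0.0005]
```

```bash
python3 -m crank '[0.035,0.048,0,0,0.07,0.095,0,0,0.105,0.143,0,0,0.14,0.19,0,0,0.162,0.2196,0,0]' >/dev/null
python3 -m crank '[0,0,0,0,0,0,0.05,0,0,0,0.09,0,0,0,0.105,0,0,0,0.105,0]' >/dev/null
python3 -m crank '[0,0,0,0]' >/dev/null
python3 t.py 0.6101,0.0177,0.0265
```

```text
t 37.62 pos [0.6117 0.0167 0.0468] yaw_y 20.6 gap 0.0598 j7 0.5
0.6101,0.0177,0.0265 -> [ 0.0015 -0.0012  0.0203]
```

```bash
python3 -m crank '[0.001,-0.001,0.007,0,0.001,-0.001,0.014,0,0.001,-0.001,0.0185,0,0.001,-0.001,0.0185,0,0.001,-0.001,0.0185,0]'
python3 t.py 0.6101,0.0177,0.0265
```

```text
time: 38.25
ee_pos: [0.6094, 0.0176, 0.0268]
ee_rot: [[-0.352, 0.936, -0.0], [0.936, 0.352, -0.0], [-0.0, -0.0, -1.0]]
wrist_force: [-0.6, 0.7, -2.3]
finger_gap: 0.0599
finger_force: 35.0
t 38.25 pos [0.6094 0.0176 0.0268] yaw_y 20.6 gap 0.0599 j7 0.51
0.6101,0.0177,0.0265 -> [-0.0002  0.0007  0.0003]
```

Release, lift, and back off towards the side for the final check.

```bash
python3 -m crank '[0,0.0005,0.0005,0,0,0.0005,0.0007,0]'
python3 -m crank '[0,0,0,0,0,0,0,0,0,0,0,0]' 0.086
python3 -m crank '[0,0,-0.05,0,0,0,-0.1,0,0,0,-0.15,0,0,0,-0.15,0]' >/dev/null
python3 -m crank '[-0.04,-0.045,0,0,-0.08,-0.09,0,0,-0.12,-0.135,0,0,-0.16,-0.18,0,0,-0.2,-0.225,0,0]' >/dev/null
python3 -m crank '[-0.04,-0.02,0,0,-0.08,-0.04,0,0,-0.08,-0.04,0,0]' >/dev/null
python3 t.py
python3 - <<'E'
from h import *
T=bot.get_image("top");S=bot.get_image("scene")
for n,c in dict(nut=(.4281,.2092),bearing=(.631,.208),cross=(.6101,.0177),flange=(.6303,-.1896)).items():
    for p,l in((T,"top"),(S,"scene")):
        print(n,l,pad(p,c)[:2])
        for o in part(p,n)[:3]: print("   ",*o)
cv2.imwrite("pics/f.png",np.vstack([cv2.resize(T["image"][150:350,150:510],(540,300)),cv2.resize(S["image"][170:370,140:500],(540,300))]))
E
```

```text
time: 38.5
ee_pos: [0.6097, 0.0177, 0.0265]
ee_rot: [[-0.352, 0.936, -0.001], [0.936, 0.352, 0.0], [0.0, -0.0, -1.0]]
wrist_force: [-4.1, -0.4, 6.7]
finger_gap: 0.06
finger_force: 35.0
time: 38.88
ee_pos: [0.6101, 0.0179, 0.0262]
ee_rot: [[-0.352, 0.936, 0.0], [0.936, 0.352, -0.0], [-0.0, 0.0, -1.0]]
wrist_force: [-0.1, 0.5, -0.2]
finger_gap: 0.0811
finger_force: 0.0
t 40.38 pos [ 0.4584 -0.3412  0.1754] yaw_y 20.3 gap 0.0861 j7 1.11
nut top (array([0.42955921, 0.20932585]), np.float64(0.04009959046885733))
    0.72 [230. 300. 260. 325.] mean [0.429  0.2089] circ [0.4292 0.2087] 0.0254 ang -28.0 ztop 0.0364
nut scene (array([0.42694111, 0.20921562]), np.float64(0.04021702455565316))
    0.88 [375. 187. 396. 217.] mean [0.4321 0.2084] circ [0.4302 0.2096] 0.0266 ang 29.1 ztop 0.0364
    0.52 [294.2, 269.0, 327.4, 298.9] 19
    0.19 [156.7, 216.4, 204.9, 273.5] 0
bearing top (array([0.63206566, 0.20804774]), np.float64(0.03971980608174218))
    0.71 [228. 188. 260. 219.] mean [0.6299 0.208 ] circ [0.6309 0.2079] 0.0299 ang 13.7 ztop 0.0284
bearing scene (array([0.62983149, 0.20802876])
[... 567 characters left out ...]
64(0.04022100554074881))
    0.79 [472. 279. 502. 312.] mean [0.6947 0.3266] circ [0.695  0.3265] 0.0301 ang 19.9 ztop 0.0215
    0.78 [443. 240. 477. 266.] mean [0.58   0.3178] circ [0.5794 0.3171] 0.0308 ang -37.3 ztop 0.0216
    0.63 [294. 267. 324. 300.] mean [0.6121 0.0176] circ [0.6102 0.0172] 0.0317 ang 20.8 ztop 0.0264
flange top (array([ 0.63199547, -0.18913397]), np.float64(0.03988898954831373))
    0.58 [433. 189. 466. 224.] mean [ 0.6301 -0.188 ] circ [ 0.6301 -0.1887] 0.0184 ang 31.2 ztop 0.0432
flange scene (array([ 0.62851871, -0.19030092]), np.float64(0.040099104933047004))
    0.79 [172. 293. 215. 330.] mean [ 0.6331 -0.1884] circ [ 0.6298 -0.1873] 0.0202 ang 8.1 ztop 0.0434
```

View pics/f.png

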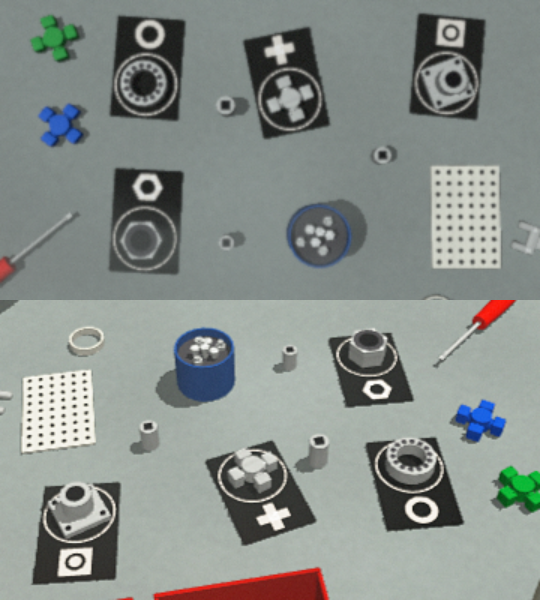

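All four parts stand upright and centred on their own mats: bearing at (146,84), cross at (290,98), flange at (447,80) and nut at (142,238) in the upper view. The tin is upright and untouched, so I'm handing in.

```bash
python3 -m crank '[0,0,0,0,0,0,0,0,0,0,0,0]' >/dev/null; python3 -c "
from bench import bot
print(bot.close_job())"
```

```text
the job is handed in; nothing more can be done
None
```

The nut, bearing, cross and flange each stand upright on their own picture mats, centred to within about 2 mm by the cameras and released; the tin was left standing and the job is handed in at about 41 s on the robot's clock.

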